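# Offer the lamp arm to its hinge

## Task

Take the yellow setting block out of the hinge of the wooden lamp stand and put it upright, right down, in the storage slot with the yellow label, and let go of it. Then pick up the loose lamp arm, bring its brass knuckle level between the stand's two steel knuckles so that the three holes line up for the hinge pin, and finish holding it there: still gripped, still, roughly level, and with the gripper alone carrying it, neither resting on nor pressing against the stand. Leave the hinge pin, the blue block and the beaker where they are.

Things in the scene. Friction and masses are not known exactly. Their poses are not given: they have to be found in the camera images.
- stand: wooden lamp stand, fixed. Origin on the bench straight under the centre of its hinge bore; x points from the bore to the wooden post (away from the robot), y along the bore, z up. Base board x -55 to 95, y +-55, 18 mm thick; post x 38 to 72, y +-22 mm, top at 112 mm. Two steel knuckles stick out of the post towards -x and form a gap (see stand_bore).
- stand_bore (a point): centre of the hinge bore, midway between the stand's two knuckles, 100 mm above the bench; axes as the stand's. Knuckles: 28 mm outside, bore 18 mm, at y 16 to 30 and -16 to -30 mm. The gap between them is 32 mm, open above and to -x; its back is a steel plate at x = 34 mm (top 8 mm above the bore centre), its floor a steel shelf, x -16 to 36 mm, 26 mm below the bore centre.
- lamparm: loose lamp arm (moving hinge leaf) lying on the bench, 0.13 to 0.25 kg: pale wooden bar 24 x 24 mm, x -62 to 50, z 2 to 26 mm, black end cap 28 x 28 mm at x -70 to -52 mm, one brass knuckle at the other end (see lamparm_bore). Origin: on its underside near its middle and centre of mass (grip it here, across y); x points to the knuckle, z up.
- lamparm_bore (a point): centre of the arm's knuckle bore, 62 mm ahead of and 14 mm above the arm's origin; axes as the arm's (y along the bore). The knuckle is 28 mm outside, bore 18 mm, 24 mm wide.
- block_yellow: yellow setting block with two thin white bands, 28 x 28 x 75 mm upright, about 70 g, loose. Origin: centre of its underside. It starts standing on the shelf in the stand's gap, so its top 35 mm stand clear above the steel knuckles; 2 mm free on each side.
- slot_yellow: yellow-labelled storage slot, fixed: open-topped square wooden cup 48 x 48 x 38 mm, yellow rim and yellow plates on its two x faces; square opening 34 x 34 mm, 31 mm deep. Empty: the yellow block's home. Origin: centre of its underside, on the bench; z up, x and y along its walls. The three slots swap places from run to run.
- slot_yellow_floor (a point): centre of the yellow slot's inner floor, 7 mm above the bench; the block's underside comes to rest here
- slot_blue: blue-labelled storage slot, fixed: open-topped square wooden cup 48 x 48 x 38 mm, blue rim and blue plates on its two x faces; square opening 34 x 34 mm, 31 mm deep. Holds the blue block. Origin: centre of its underside, on the bench; z up, x and y along its walls. The three slots swap places from run to run.
- slot_red: red-labelled storage slot, fixed: open-topped square wooden cup 48 x 48 x 38 mm, red rim and red plates on its two x faces; square opening 34 x 34 mm, 31 mm deep. Empty, but not for the yellow block. Origin: centre of its underside, on the bench; z up, x and y along its walls. The three slots swap places from run to run.
- block_blue: blue setting block, 28 x 28 x 75 mm, standing in the blue slot; bystander. Origin: centre of its underside
- pin: brass T-shaped hinge pin, 10 mm thick, 80 mm long, cross bar 36 mm, lying on the bench between the robot and the stand; bystander, leave it. Origin: on its underside near the middle
- beaker: glass beaker, 70 mm across, 90 mm high, beyond the arm's place; bystander. Origin: centre of its underside
Not all that is in view belongs to the job. Of the things that look like the lamparm, the smallest one is meant.

How it is judged:
By the outcome, as a careful person would: the job done as asked, in the order asked, and still so for the second after the job is handed in, while the arm keeps its last pose, push and grip.
It also fails if it takes over 51 s, if anything falls off the work surface, if the arm or the gripper's body presses on something with over 40 N, if the wrist force passes 120 N, or if a joint passes its speed limit or range.

## Robot

A 7-joint arm with a two-finger parallel gripper is mounted at the origin on the work surface. World frame = base frame: x ahead of the robot, y to its left, z up, the work surface at z = 0. Lengths are in m, angles in rad, forces in N, time in s.
With the tool pointing down it reaches from about 0.425 to 0.875 m from the base axis. Payload 4.7 kg.
Tool frame: the origin (TCP) lies at the very end of the fingers, on their centre line; the grasp point (between the pads) lies 19 mm behind it; z points along the fingers, y is the line along which they close (so a half turn about z gives the same grasp; the last joint's range is limited). The gripper opens to 85 mm and grips with 20 to 120 N. Pads are 22 mm wide; open, the fingers measure 114 mm over their backs; the gripper's body (76 mm by 85 mm) begins 54 mm behind the grasp point. The pads swing forward as they close: fully open they stand 13 mm farther back than shut.
Start: joints at [1.125, 0.321, -0.07, 1.45, 0.023, 1.371, -0.057], TCP at [0.288, -0.583, 0.231] pointing down, gripper open.
Joint ranges: [-2.86, 2.86], [-0.3, 2.09], [-1.38, 1.24], [0.06, 2.45], [-1.56, 4.7], [0.09, 2.05], [-2.69, 2.69]. Speed limits (rad/s): [2.57, 2.57, 3.14, 3.14, 3.14, 3.14, 3.14].

## Interface

Orientations are given as a unit quaternion [w, x, y, z].
In Python, from workcell import robot gives the robot as it stands. The module is installed in compiled form; this text tells all that it offers.
- The arm moves only by the tool jog_arm, never from a script. Its argument "deltas" is a list of rows, each a list of 2 entries, a list of its own where there are three numbers: the shift along the world's x, y, z as a fraction of full scale, then the turn about the world's z as a fraction of full scale. In form: [[[dx, dy, dz], roll], ...]. A call has exactly 5 rows; each row is the pose to reach, as a shift and turn from the pose commanded when the call began; what a row does not reach only later rows make up. Full scale, the value 1, is 0.25 m for a shift and 90 degrees for a turn. A row lasts 1/12 s, in which the tool goes at most 41.7 mm and 7.16 degrees, less where a joint would pass 70% of its speed; a pose out of reach is approached as far as the arm can. A call with a number of a shift or a turn outside -1 to 1 is refused whole. A call with a gripper value outside its range is refused whole. "gripper" is the closure, from 0 (fully open) to 1 (shut), set as the call begins (left out, the last holds). The fingers move at their own pace and stop on an object; "grip_force" is the grip in N (left out, the last holds). Time passes only in rows, so rows that repeat a pose let the fingers close, or fill a call up. It gives the time, the measured TCP pose, the force, the opening and the grip force at its end, in the units of the state.
- robot.get_state(): the state, without advancing time (a new reading comes with each control period).
- robot.read_camera(name): name is "scene" or "top" or "wrist"; returns a dict with "color" (420x560x3 uint8, red, green, blue), "intrinsics" (3x3 intrinsics, pixels), "xyz" and "rotation" of the camera in the world; the wrist camera has in their place "T_tool_cam" (4x4, takes a point from camera to tool coordinates, whose origin is the TCP and whose axes are the flange's). Camera axes: x right, y down, z forward; pixel columns grow to the right and rows downward; lengths in m; the calibration is good to about 2 mm. A picture is of the moment at which its call begins: read the wrist's pose just before it. There is no depth.
- robot.close_job(): hands the job in; it is judged then, once.
The state is a dict: "time": time; "qpos": joint angles; "joint_vel": joint speeds; "joint_efforts": joint torques, N m; "tool_pos": TCP position; "ee_rot": TCP orientation; "contact_force": force on the tool from outside, world axes, zero at the start; "wrist_torque": the same for the moment, N m; "width": finger opening in m; "finger_force": force on a finger pad.
Only numpy, scipy, OpenCV 4.12 (cv2) and the standard library are available. Lean on these libraries where they do the work, as an engineer would, in place of code of your own. Each camera call takes 0.05 s, during which the arm holds its last target. There are 200 camera calls.

## Working session

There is one attempt and no reset: what is moved stays moved. The work goes in short steps, Python scripts to look and compute and a tool call to move; the robot and the scene stay as the last step left them, time stands still between calls to the robot, and variables do not carry over. Pictures are saved under pics/ and viewed, at most 10 in all, crops included, and the job is handed in when it is done.

Besides the shell and the picture viewer there is one more tool, called after "Emit:" as name(argument=value, ...) on one line, values as JSON. jog_arm: Moves the arm, as the interface text tells. Its arguments: {"type":"object","properties":{"deltas":{"type":"array"},"gripper":{"type":"number"},"grip_force":{"type":"number"}},"required":["deltas"]}

```bash
mkdir -p pics; cat > h.py <<'E'
import numpy as np, cv2
from workcell import robot
from scipy.spatial.transform import Rotation as R
def cam(name):
    s=robot.get_state(); c=robot.read_camera(name); K=np.array(c["intrinsics"])
    if "T_tool_cam" in c:
        q=s["ee_rot"]; T=np.eye(4); T[:3,:3]=R.from_quat([q[1],q[2],q[3],q[0]]).as_matrix(); T[:3,3]=s["tool_pos"]
        T=T@np.array(c["T_tool_cam"]); p,r=T[:3,3],T[:3,:3]
    else: p,r=np.array(c["xyz"]),np.array(c["rotation"])
    return c["color"],K,p,r
def plane(uv,K,p,r,z):
    d=r@np.linalg.inv(K)@np.array([uv[0],uv[1],1.]); return p+d*(z-p[2])/d[2]
def proj(P,K,p,r):
    q=K@(r.T@(np.array(P)-p)); return q[:2]/q[2]
def save(n,im,k=1): cv2.imwrite(f"pics/{n}.png",cv2.resize(im[...,::-1],None,fx=k,fy=k,interpolation=cv2.INTER_CUBIC))
E
python3 - <<'E'
from h import *
s=robot.get_state(); print(s)
a=cam("scene");b=cam("top")
np.savez("sc.npz",im=a[0],K=a[1],p=a[2],r=a[3]);np.savez("top.npz",im=b[0],K=b[1],p=b[2],r=b[3])
save("scene",a[0],1.4);save("top",b[0],1.4)
print(a[2],a[3],b[1],b[2],b[3])
E
```

```text
{'time': 0.0, 'qpos': array([ 1.12510246,  0.32179269, -0.07009032,  1.45164657,  0.02257901,
        1.37080448, -0.05689766]), 'joint_vel': array([-8.08337533e-05,  1.67000748e-04, -6.01379002e-05, -1.89910283e-04,
       -9.43130379e-04, -1.60655196e-04, -1.21158323e-03]), 'joint_efforts': array([-8.05194895e-05, -4.93581676e+01, -3.82126356e-01, -3.14337122e+01,
        1.30341266e-02,  1.11525648e-02,  2.30518708e-05]), 'tool_pos': array([ 0.28817786, -0.58203778,  0.23025749]), 'ee_rot': array([-8.98248054e-04,  9.73685659e-01,  2.27893325e-01, -2.49043174e-04]), 'contact_force': array([-0.10624394, -0.6257461 , -1.00515966]), 'wrist_torque': array([-0.03390949, -0.04691794, -0.02733182]), 'finger_force': 0.0, 'width': 0.08556578933686847}
[0.90492619 0.48659538 0.77967741] [-0.11334557  0.24941144  0.88516351 -0.37607482] [[431.62851524   0.         276.85402638]
 [  0.         431.62851524 218.48715858]
 [  0.           0.           1.        ]] [ 0.28043716 -0.11403776  1.36974895] [-0.07228941  0.7045316  -0.70275668  0.06739822]
```

```bash
sed -i 's/else: p,r=.*/else: q=c["rotation"]; p,r=np.array(c["xyz"]),R.from_quat([q[1],q[2],q[3],q[0]]).as_matrix()/' h.py
cat >> h.py <<'E'
def load(n):
    z=np.load(n+".npz"); q=z["r"]
    return z["im"],z["K"],z["p"],(R.from_quat([q[1],q[2],q[3],q[0]]).as_matrix() if q.shape==(4,) else q)
E
```

```text
(no output)
```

View pics/scene.png

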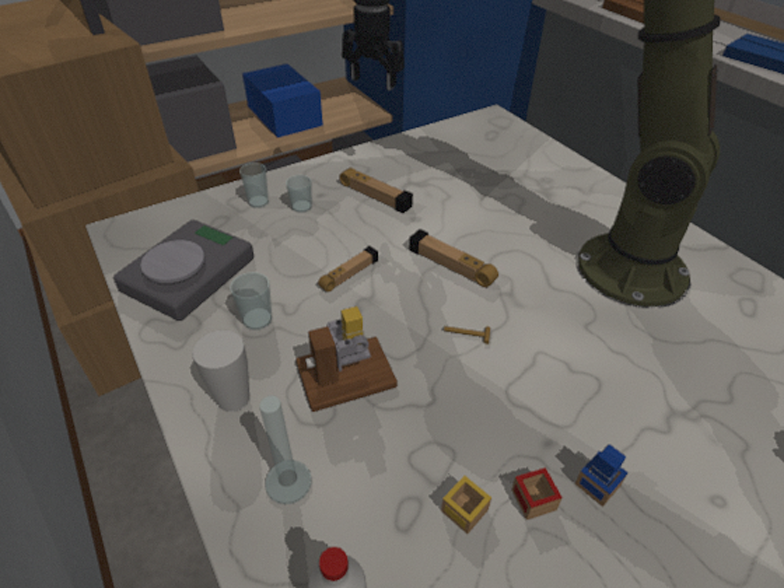

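View pics/top.png

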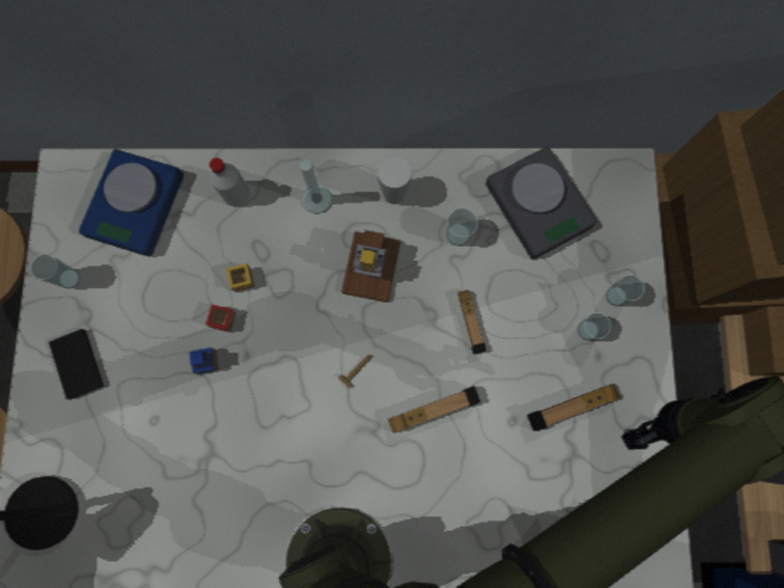

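Scene (1.4× view): stand at (345,355) with yellow block at (351,320). The lamp arm candidates in the top view are (435,409), about 90 px long, (574,407), about 90 px, and (471,322), about 62 px. The last fits 146 mm (64 px at 440 px/m) and is the smallest, so it is the one meant. Slots in the top view: yellow (240,277), red (221,318), blue (204,360).

```bash
cat > m.py <<'E'
from h import *
im,K,p,r=load("top"); hsv=cv2.cvtColor(im,cv2.COLOR_RGB2HSV)
def blobs(m,box,mn=15):
    x0,y0,x1,y1=[int(v/1.4) for v in box]; k=np.zeros_like(m);k[y0:y1,x0:x1]=m[y0:y1,x0:x1]
    return sorted([c for c in cv2.findContours(k,cv2.RETR_EXTERNAL,cv2.CHAIN_APPROX_NONE)[0] if cv2.contourArea(c)>mn],key=cv2.contourArea,reverse=True)
def show(n,c,z):
    rc=cv2.minAreaRect(c); b=cv2.boxPoints(rc); P=np.array([plane(q,K,p,r,z)[:2] for q in b])
    e=P[1]-P[0];f=P[2]-P[1]
    print(n,rc[0],"ctr",P.mean(0).round(4),"sizes",np.linalg.norm(e).round(4),np.linalg.norm(f).round(4),"ang",np.degrees(np.arctan2(e[1],e[0])).round(1),np.degrees(np.arctan2(f[1],f[0])).round(1))
yel=cv2.inRange(hsv,(20,120,90),(35,255,255)); 
for c in blobs(yel,(350,235,390,290))[:1]: show("blk",c,.149)
for c in blobs(yel,(220,255,265,300))[:1]: show("slotY",c,.038)
red=cv2.inRange(hsv,(0,120,60),(8,255,255))
for c in blobs(red,(200,300,245,335))[:1]: show("slotR",c,.038)
wood=cv2.inRange(hsv,(5,70,40),(22,255,255))
for b in [(340,225,405,305)]:
    for c in blobs(wood,b)[:2]: show("base",c,.018)
for n,b in dict(s=(450,280,495,360),A=(380,380,490,435),B=(520,375,625,435)).items():
    nb=((hsv[...,1]>75)|(hsv[...,2]<45)).astype(np.uint8)*255
    for c in blobs(nb,b)[:1]: show("arm"+n,c,.026)
    for c in blobs(wood,b)[:2]: show(" wood"+n,c,.026)
    for c in blobs(cv2.inRange(hsv,(0,0,0),(180,255,45)),b)[:1]: show(" black"+n,c,.028)
i2=cv2.resize(im[155:265,225:365],None,fx=5,fy=5,interpolation=cv2.INTER_CUBIC)
save("crop1",i2)
E
python3 m.py
```

```text
blk (262.5, 183.0) ctr [ 0.6313 -0.0627] sizes 0.0265 0.0243 ang -89.9 -179.6
slotY (170.3461456298828, 196.73077392578125) ctr [0.6176 0.235 ] sizes 0.0473 0.0481 ang -78.1 -166.4
slotR (156.35000610351562, 226.45001220703125) ctr [0.5213 0.2741] sizes 0.0497 0.0478 ang -14.9 -108.3
base (264.9332275390625, 188.82449340820312) ctr [ 0.6502 -0.0653] sizes 0.1565 0.1097 ang -10.4 -102.1
arms (336.8235168457031, 229.29412841796875) ctr [ 0.5161 -0.2935] sizes 0.0296 0.1436 ang -75.6 -167.6
 woods (335.6988830566406, 226.7210235595703) ctr [ 0.5242 -0.2902] sizes 0.0259 0.1265 ang -74.2 -166.2
 blacks (341.7353210449219, 248.44117736816406) ctr [ 0.4544 -0.3073] sizes 0.0298 0.0174 ang -75.8 -167.6
armA (309.7484130859375, 292.8368225097656) ctr [ 0.3176 -0.2064] sizes 0.2025 0.0368 ang -69.4 -160.4
 woodA (306.3890380859375, 293.6987609863281) ctr [ 0.3149 -0.1959] sizes 0.1809 0.0329 ang -69.9 -160.7
 blackA (336.8500061035156, 282.54998779296875) ctr [ 0.3489 -0.2895] sizes 0.0236 0.0373 ang -71.7 -162.7
armB (409.6352233886719, 290.63323974609375) ctr [ 0.3252 -0.5125] sizes 0.2063 0.0384 ang -70.3 -163.5
 woodB (413.85302734375, 288.6110534667969) ctr [ 0.3313 -0.5257] sizes 0.1772 0.0351 ang -69.7 -162.8
 blackB (383.2240905761719, 300.31036376953125) ctr [ 0.2956 -0.4295] sizes 0.0305 0.0384 ang -68.6 -160.2
```

View pics/crop1.png

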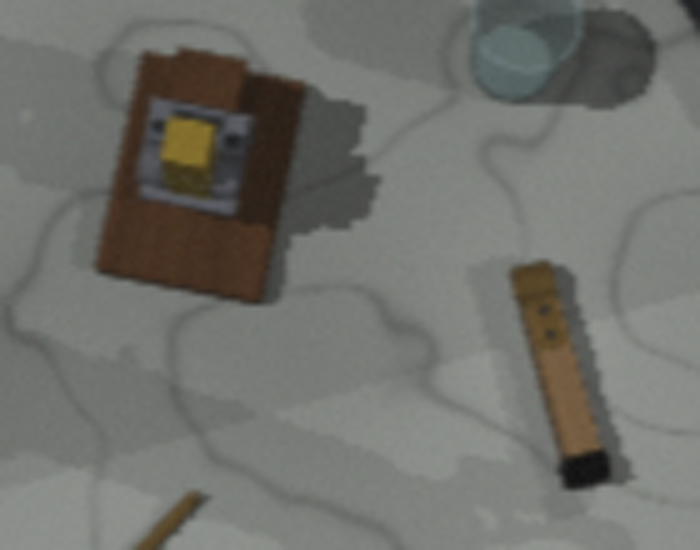

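The crop confirms it: the small arm's brass knuckle is at crop (535,280), up and away from the robot, and its black cap is at (585,470). The stand's yaw is about -11°. I'm moving over the stand.

Emit:
jog_arm(deltas=[[[0.1,0.14,0.02],-0.08],[[0.2,0.28,0.04],-0.16],[[0.28,0.42,0.06],-0.23],[[0.36,0.56,0.08],-0.3],[[0.44,0.7,0.08],-0.38]], gripper=0)

```text
time: 0.52
tool_pos: [0.3982, -0.4083, 0.252]
ee_rot: [0.0, 0.998, -0.067, 0.0]
contact_force: [1.6, 0.3, 1.4]
width: 0.0855
finger_force: 0.0
```

Emit:
jog_arm(deltas=[[[0.1,0.14,0],-0.02],[[0.2,0.28,0],-0.04],[[0.3,0.42,0],-0.04],[[0.4,0.56,0],-0.04],[[0.5,0.7,0],-0.04]])

```text
time: 0.93
tool_pos: [0.5186, -0.2389, 0.2511]
ee_rot: [0.0, 0.995, -0.096, -0.0]
contact_force: [1.4, -1.6, 0.7]
width: 0.0855
finger_force: 0.0
```

Emit:
jog_arm(deltas=[[[0.1,0.15,0],0],[[0.2,0.3,0],0],[[0.28,0.5,0],0],[[0.28,0.6,0],0],[[0.28,0.6,0],0]])

```text
time: 1.35
tool_pos: [0.5894, -0.0784, 0.251]
ee_rot: [-0.003, 0.996, -0.089, -0.0]
contact_force: [-0.9, 1.4, 0.2]
width: 0.0856
finger_force: 0.0
```

```bash
python3 - <<'E'
from h import *
s=robot.get_state();q=s["ee_rot"];print(s["time"],s["tool_pos"],q)
a=cam("wrist");np.savez("w1.npz",im=a[0],K=a[1],p=a[2],r=a[3]);save("w1",a[0],1.2);print(a[2],a[3])
E
```

```text
1.35 [ 0.58944592 -0.0784362   0.25100425] [-3.48050436e-03  9.96063845e-01 -8.85700155e-02 -2.36587042e-04]
[ 0.65399571 -0.09137487  0.39402523] [[-0.17710342 -0.94982885 -0.25779747]
 [-0.9841645   0.16894793  0.05363622]
 [-0.00739088  0.26321427 -0.96470909]]
```

View pics/w1.png

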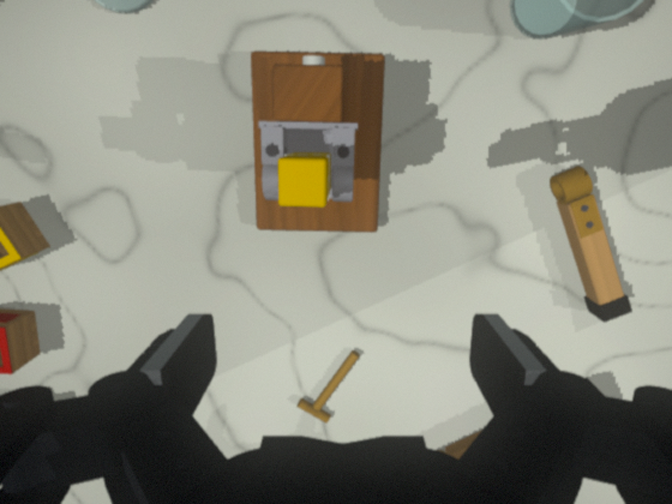

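Wrist view (1.2×): block top is the square at (304,180), stand base spans (252–383, 52–231), and the lamp arm runs from the knuckle at (572,182) to the cap at (607,305). I'm measuring these.

```bash
cat > m2.py <<'E'
from h import *
import sys
im,K,p,r=load("w1"); hsv=cv2.cvtColor(im,cv2.COLOR_RGB2HSV)
def big(m,box):
    x0,y0,x1,y1=[int(v/1.2) for v in box]; k=np.zeros_like(m);k[y0:y1,x0:x1]=m[y0:y1,x0:x1]
    return max(cv2.findContours(k,cv2.RETR_EXTERNAL,cv2.CHAIN_APPROX_NONE)[0],key=cv2.contourArea)
def show(n,c,z):
    b=cv2.boxPoints(cv2.minAreaRect(c)); P=np.array([plane(q,K,p,r,z)[:2] for q in b]);e=P[1]-P[0];f=P[2]-P[1]
    print(n,"ctr",P.mean(0).round(4),"sz",np.linalg.norm(e).round(4),np.linalg.norm(f).round(4),"ang",[float(np.degrees(np.arctan2(v[1],v[0])).round(1)) for v in(e,f)])
    return P
yel=cv2.inRange(hsv,(22,150,90),(32,255,255))
show("blk",big(yel,(260,140,345,225)),.149)
br=cv2.inRange(hsv,(0,60,30),(22,255,255))
P=show("base",big(br,(240,40,395,240)),.018); print(P.round(4))
nb=((hsv[...,1]>90)|(hsv[...,2]<45)).astype(np.uint8)*255
show("arm",big(nb,(540,160,640,325)),.026)
bar=cv2.inRange(hsv,(5,80,120),(20,160,255))
show("bar",big(bar,(540,160,640,325)),.026)
b=big(cv2.inRange(hsv,(0,0,0),(180,255,50)),(570,260,640,325)); show("cap",b,.028)
for x,y in [(304,180),(600,260),(574,180),(585,215),(150,200),(270,215)]: print(hsv[int(y/1.2),int(x/1.2)])
s=robot.get_state();q=s["ee_rot"];m=R.from_quat([q[1],q[2],q[3],q[0]]).as_matrix();print("toolx",np.degrees(np.arctan2(m[1,0],m[0,0])),m[:,2],s["tool_pos"])
E
python3 m2.py
```

```text
blk ctr [ 0.6322 -0.063 ] sz 0.0283 0.0299 ang [-100.2, 169.3]
base ctr [ 0.6476 -0.0639] sz 0.1487 0.1083 ang [-14.7, -101.3]
[[ 0.5869  0.011 ]
 [ 0.7307 -0.0266]
 [ 0.7095 -0.1329]
 [ 0.5634 -0.1072]]
arm ctr [ 0.5267 -0.2872] sz 0.0323 0.1318 ang [-81.1, -164.2]
bar ctr [ 0.5137 -0.2913] sz 0.0266 0.1044 ang [-82.3, -165.6]Traceback (most recent call last):
  File "m2.py", line 19, in <module>
    b=big(cv2.inRange(hsv,(0,0,0),(180,255,50)),(570,260,640,325)); show("cap",b,.028)
  File "m2.py", line 6, in big
    return max(cv2.findContours(k,cv2.RETR_EXTERNAL,cv2.CHAIN_APPROX_NONE)[0],key=cv2.contourArea)
ValueError: max() iterable argument is empty
```

Emit:
jog_arm(deltas=[[[0.08,0.03,0],0],[[0.17,0.062,0],0],[[0.17,0.062,-0.1],0],[[0.17,0.062,-0.2],0],[[0.17,0.062,-0.2],0]])

```text
time: 1.82
tool_pos: [0.6273, -0.0763, 0.1953]
ee_rot: [0.0, 0.995, -0.096, -0.005]
contact_force: [-1.2, -0.4, -1.6]
width: 0.0853
finger_force: 0.0
```

Emit:
jog_arm(deltas=[[[0,0,0],0],[[0,0,0],0],[[0,0,0],0],[[0,0,0],0],[[0,0,0],0]])

```text
time: 2.23
tool_pos: [0.6311, -0.0755, 0.2028]
ee_rot: [0.0, 0.995, -0.096, 0.001]
contact_force: [0.1, -0.3, -0.3]
width: 0.085
finger_force: 0.0
```

Emit:
jog_arm(deltas=[[[0.004,0.05,0],0],[[0.004,0.05,-0.08],0],[[0.004,0.05,-0.18],0],[[0.004,0.05,-0.27],0],[[0.004,0.05,-0.33],0]])

```text
time: 2.65
tool_pos: [0.6306, -0.0613, 0.1169]
ee_rot: [-0.0, 0.995, -0.095, -0.001]
contact_force: [-0.4, -0.3, -0.0]
width: 0.0857
finger_force: 0.0
```

Emit:
jog_arm(deltas=[[[0,0,0],0],[[0,0,0],0],[[0,0,0],0],[[0,0,0],0],[[0,0,0],0]])

```text
time: 3.07
tool_pos: [0.6326, -0.0626, 0.1205]
ee_rot: [0.0, 0.995, -0.096, 0.001]
contact_force: [0.1, -0.0, -0.4]
width: 0.0856
finger_force: 0.0
```

```bash
python3 - <<'E'
from h import *
a=cam("wrist");np.savez("w2.npz",im=a[0],K=a[1],p=a[2],r=a[3]);save("w2",a[0],1.2)
s=robot.get_state();print(s["tool_pos"],s["ee_rot"])
E
```

```text
[ 0.63235827 -0.06272087  0.12024911] [ 6.36155035e-05  9.95405003e-01 -9.57478470e-02  1.10674802e-03]
```

View pics/w2.png

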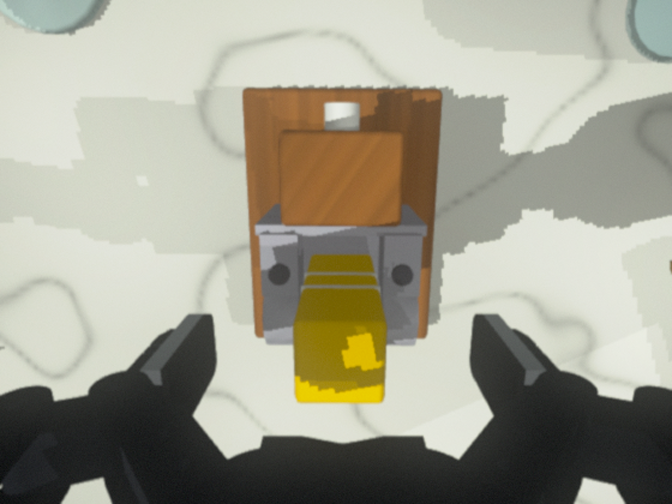

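Block is centred between the fingers (340 vs 342). Post top spans (280–402, 131–225). Closing.

Emit:
jog_arm(deltas=[[[0,0,0],0],[[0,0,0],0],[[0,0,0],0],[[0,0,0],0],[[0,0,0],0]], gripper=1, grip_force=40)

```text
time: 3.53
tool_pos: [0.6315, -0.0627, 0.1188]
ee_rot: [-0.0, 0.995, -0.096, -0.0]
contact_force: [-0.5, 0.1, 0.4]
width: 0.0275
finger_force: 45.3
```

Emit:
jog_arm(deltas=[[[0,0,0],0],[[0,0,0],0],[[0,0,0],0],[[0,0,0],0],[[0,0,0],0]])

```text
time: 3.95
tool_pos: [0.6315, -0.0627, 0.1188]
ee_rot: [0.0, 0.995, -0.096, -0.0]
contact_force: [-0.6, 0.6, 0.9]
width: 0.0275
finger_force: 45.2
```

```bash
cat > m3.py <<'E'
from h import *
im,K,p,r=load("w2"); hsv=cv2.cvtColor(im,cv2.COLOR_RGB2HSV)
# post top and base corners by subpixel refinement on gray
g=cv2.cvtColor(im,cv2.COLOR_RGB2GRAY)
def ref(pts): return cv2.cornerSubPix(g,np.float32(pts).reshape(-1,1,2)/1.2,(4,4),(-1,-1),(3,50,.01)).reshape(-1,2)
for n,z,pts in [("post",.112,[(280,131),(402,131),(402,225),(280,225)]),("baseback",.018,[(244,89),(440,89)]),("platetop",.108,[(257,236),(425,236)]),]:
    c=ref(pts); P=np.array([plane(q,K,p,r,z)[:2] for q in c]); print(n,(c*1.2).round(1).tolist(),P.round(4).tolist(),"ctr",P.mean(0).round(4),[float(np.degrees(np.arctan2(*(P[(i+1)%len(P)]-P[i])[::-1])).round(1)) for i in range(len(P))],[float(np.linalg.norm(P[(i+1)%len(P)]-P[i]).round(4)) for i in range(len(P))])
# yellow slot from top, outer yellow rim and scene cross-check
E
python3 m3.py
```

```text
post [[280.6000061035156, 130.39999389648438], [401.20001220703125, 133.5], [402.0, 225.0], [281.0, 224.10000610351562]] [[0.7019, -0.0547], [0.6929, -0.0952], [0.6612, -0.0904], [0.6699, -0.0474]] ctr [ 0.6815 -0.0719] [-102.4, 171.6, 78.6, -12.9] [0.0414, 0.0321, 0.0439, 0.0328]
baseback [[243.39999389648438, 87.9000015258789], [436.20001220703125, 87.69999694824219]] [[0.7306, -0.0271], [0.7107, -0.1298]] ctr [ 0.7206 -0.0784] [-101.0, 79.0] [0.1045, 0.1045]
platetop [[256.79998779296875, 234.6999969482422], [424.3999938964844, 236.10000610351562]] [[0.667, -0.0368], [0.6544, -0.0984]] ctr [ 0.6607 -0.0676] [-101.5, 78.5] [0.0629, 0.0629]
```

Emit:
jog_arm(deltas=[[[0,0,0.05],0],[[0,0,0.12],0],[[0,0,0.22],0],[[0,0,0.32],0],[[0,0,0.4],0]])

```text
time: 4.37
tool_pos: [0.632, -0.0627, 0.2216]
ee_rot: [-0.0, 0.995, -0.096, 0.001]
contact_force: [1.1, -0.0, -1.2]
width: 0.0273
finger_force: 45.0
```

Emit:
jog_arm(deltas=[[[0,0.1,0.05],0.05],[[0,0.24,0.05],0.1],[[-0.1,0.4,0.05],0.15],[[-0.2,0.56,0.05],0.2],[[-0.28,0.72,0.05],0.26]])

```text
time: 4.78
tool_pos: [0.5669, 0.1061, 0.2321]
ee_rot: [0.0, 0.994, 0.11, 0.0]
contact_force: [0.1, 1.2, 0.4]
width: 0.0275
finger_force: 45.1
```

Emit:
jog_arm(deltas=[[[0,0.12,0],0],[[0,0.24,0],0],[[0,0.36,0],0],[[0,0.44,0],0],[[0,0.44,0],0]])

```text
time: 5.2
tool_pos: [0.5662, 0.2216, 0.2324]
ee_rot: [-0.002, 0.994, 0.112, 0.0]
contact_force: [-0.8, 0.1, -1.5]
width: 0.0275
finger_force: 45.0
```

Emit:
jog_arm(deltas=[[[0,0,0],0],[[0,0,0],0],[[0,0,0],0],[[0,0,0],0],[[0,0,0],0]])

```text
time: 5.62
tool_pos: [0.5684, 0.2135, 0.2314]
ee_rot: [0.0, 0.994, 0.107, 0.0]
contact_force: [-0.5, 0.4, -0.8]
width: 0.0278
finger_force: 45.0
```

```bash
python3 - <<'E'
from h import *
s=robot.get_state();print(s["tool_pos"],s["ee_rot"])
a=cam("wrist");np.savez("w3.npz",im=a[0],K=a[1],p=a[2],r=a[3]);save("w3",a[0],1.2)
b=cam("top");np.savez("top2.npz",im=b[0],K=b[1],p=b[2],r=b[3])
E
```

```text
[0.56841221 0.21347027 0.23140112] [2.83158806e-04 9.94245952e-01 1.07120993e-01 8.72479403e-06]
```

View pics/w3.png

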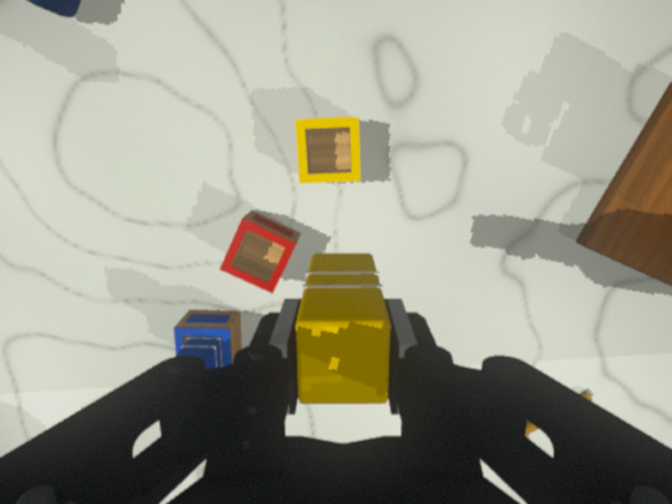

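Block is held upright (343,340) and the yellow slot rim is centred at (328,150).

```bash
python3 - <<'E'
from h import *
im,K,p,r=load("w3"); hsv=cv2.cvtColor(im,cv2.COLOR_RGB2HSV)
m=cv2.inRange(hsv,(20,150,90),(33,255,255)); m[:85]=0;m[165:]=0;m[:,:230]=0;m[:,320:]=0
c=max(cv2.findContours(m,cv2.RETR_EXTERNAL,cv2.CHAIN_APPROX_NONE)[0],key=cv2.contourArea)
b=cv2.boxPoints(cv2.minAreaRect(c));P=np.array([plane(q,K,p,r,.038)[:2] for q in b]);print(P.mean(0),[(np.linalg.norm(v).round(4),np.degrees(np.arctan2(v[1],v[0])).round(1)) for v in np.diff(P,axis=0)])
T=np.array([0.56841221,0.21347027]);z=.2314-.1188+.074
a=np.radians(2*np.degrees(np.arctan2(.10712,.99425)));u=np.array([np.cos(a),np.sin(a)]);v=np.array([-u[1],u[0]])
for q in [(307,254),(378,254)]:
    w=plane(np.array(q)/1.2,K,p,r,z)[:2]-T; print("bottom far corner in tool",w@u,w@v)
print("yaw",np.degrees(a))
E
```

```text
[0.61754315 0.23554241] [(np.float64(0.0472), np.float64(-74.7)), (np.float64(0.0482), np.float64(-163.9)), (np.float64(0.0491), np.float64(105.4))]
bottom far corner in tool 0.012053291265742604 0.01629975845684409
bottom far corner in tool 0.012028507661736063 -0.016232605062782134
yaw 12.298597375546878
```

Emit:
jog_arm(deltas=[[[0.1,0.045,0],0.02],[[0.196,0.087,0],0.02],[[0.196,0.087,-0.12],0.02],[[0.196,0.087,-0.26],0.02],[[0.196,0.087,-0.4],0.02]])

```text
time: 6.13
tool_pos: [0.618, 0.2368, 0.1308]
ee_rot: [-0.0, 0.992, 0.123, 0.001]
contact_force: [0.0, -0.1, -1.0]
width: 0.0269
finger_force: 45.1
```

Emit:
jog_arm(deltas=[[[0,0,-0.05],0],[[0,0,-0.1],0],[[0,0,-0.1],0],[[0,0,-0.1],0],[[0,0,-0.1],0]])

```text
time: 6.55
tool_pos: [0.6184, 0.2373, 0.1088]
ee_rot: [-0.0, 0.992, 0.124, 0.002]
contact_force: [-0.6, 0.7, -0.7]
width: 0.0271
finger_force: 45.1
```

```bash
python3 - <<'E'
from h import *
s=robot.get_state();print(s["tool_pos"],s["ee_rot"])
a=cam("wrist");np.savez("w4.npz",im=a[0],K=a[1],p=a[2],r=a[3]);save("w4",a[0][100:350,150:420],2.2)
E
```

```text
[0.61843002 0.23728641 0.10877974] [-4.14921387e-04  9.92319639e-01  1.23686085e-01  1.82035182e-03]
```

View pics/w4.png

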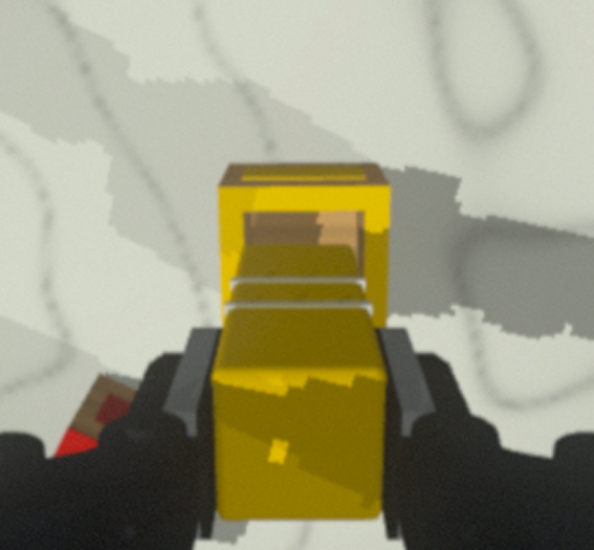

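The block bottom's far edge is at crop (238–360, 246) and the slot's inner far edge at (244–366, 212). I'm computing the offset.

```bash
python3 - <<'E'
from h import *
im,K,p,r=load("w4");print(K.round(1).tolist())
s=robot.get_state();T=s["tool_pos"];q=s["ee_rot"];m=R.from_quat([q[1],q[2],q[3],q[0]]).as_matrix()
for n,z,pts in [("blkbot",T[2]-.0448,[(238,246),(360,246)]),("blktop",T[2]+.030,[(212,372),(386,372),(384,519),(218,519)]),("rim in",.038,[(244,212),(366,212)]),("rim out",.038,[(219,185),(391,185)]),]:
    for c in pts:
        w=plane((np.array(c)/2.2)+[150,100],K,p,r,z)-T; print(n,(w@m)[:2].round(4))
E
```

```text
[[355.3, 0.0, 285.5], [0.0, 355.3, 207.2], [0.0, 0.0, 1.0]]
blkbot [ 0.0119 -0.0151]
blkbot [0.0119 0.0154]
blktop [ 0.0127 -0.0136]
blktop [0.0127 0.0138]
blktop [-0.0138  0.0142]
blktop [-0.0138 -0.0134]
rim in [ 0.0144 -0.0153]
rim in [0.0144 0.019 ]
rim out [ 0.0222 -0.0221]
rim out [0.0221 0.0258]
```

Emit:
jog_arm(deltas=[[[-0.003,-0.008,0],0],[[-0.003,-0.008,-0.04],0],[[-0.003,-0.008,-0.09],0],[[-0.003,-0.008,-0.14],0],[[-0.003,-0.008,-0.18],0]])

```text
time: 7.02
tool_pos: [0.6155, 0.234, 0.059]
ee_rot: [0.0, 0.992, 0.124, -0.001]
contact_force: [0.2, 0.7, -0.8]
width: 0.0274
finger_force: 45.1
```

Emit:
jog_arm(deltas=[[[0,0,-0.02],0],[[0,0,-0.045],0],[[0,0,-0.045],0],[[0,0,-0.045],0],[[0,0,-0.045],0]])

```text
time: 7.43
tool_pos: [0.6164, 0.235, 0.0516]
ee_rot: [0.0, 0.992, 0.124, 0.0]
contact_force: [-3.4, -1.5, 8.8]
width: 0.0276
finger_force: 46.7
```

Emit:
jog_arm(deltas=[[[0,0,0.004],0],[[0,0,0.004],0],[[0,0,0.004],0],[[0,0,0.004],0],[[0,0,0.004],0]], gripper=0)

```text
time: 7.85
tool_pos: [0.6161, 0.2345, 0.0507]
ee_rot: [0.0, 0.992, 0.124, -0.0]
contact_force: [-0.2, 0.6, 0.7]
width: 0.0848
finger_force: 0.0
```

Emit:
jog_arm(deltas=[[[0,0,0],0],[[0,0,0.05],0],[[0,0,0.2],0],[[0,0,0.36],0],[[0,0,0.5],0]])

```text
time: 8.27
tool_pos: [0.6163, 0.2348, 0.179]
ee_rot: [-0.0, 0.992, 0.124, 0.0]
contact_force: [1.9, 0.6, 0.6]
width: 0.0855
finger_force: 0.0
```

Emit:
jog_arm(deltas=[[[-0.06,-0.1,0.08],0],[[-0.12,-0.24,0.12],0],[[-0.18,-0.38,0.12],0],[[-0.24,-0.52,0.12],0],[[-0.28,-0.66,0.12],0]])

```text
time: 8.68
tool_pos: [0.5451, 0.0686, 0.2075]
ee_rot: [0.0, 0.992, 0.124, 0.001]
contact_force: [0.8, -0.4, -0.2]
width: 0.0854
finger_force: 0.0
```

```bash
python3 - <<'E'
from h import *
s=robot.get_state();print(s["tool_pos"],s["ee_rot"])
b=cam("top");np.savez("top3.npz",im=b[0],K=b[1],p=b[2],r=b[3]);c=cam("scene");np.savez("sc3.npz",im=c[0],K=c[1],p=c[2],r=c[3])
save("placed",np.hstack([c[0][310:400,290:460],b[0][170:260,130:230]]),2.9)
E
```

```text
[0.54512004 0.06856214 0.20753249] [3.66324865e-04 9.92248230e-01 1.24269103e-01 7.11371655e-04]
```

View pics/placed.png

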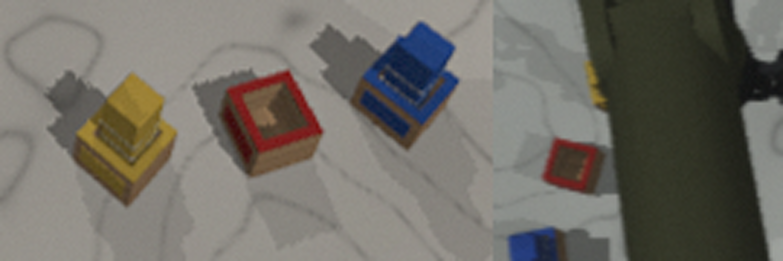

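The yellow block is seated upright in the yellow slot, at crop (130,130), and sits at the same height as the blue one. Now to the lamp arm.

Emit:
jog_arm(deltas=[[[-0.05,-0.15,0.08],0],[[-0.1,-0.3,0.12],0],[[-0.15,-0.45,0.12],0],[[-0.2,-0.6,0.12],0],[[-0.25,-0.75,0.12],0]])

```text
time: 9.2
tool_pos: [0.4835, -0.119, 0.2376]
ee_rot: [0.001, 0.992, 0.124, 0.001]
contact_force: [0.9, 0.4, -0.1]
width: 0.0854
finger_force: 0.0
```

Emit:
jog_arm(deltas=[[[-0.03,-0.15,0],0],[[-0.06,-0.3,0],0],[[-0.1,-0.45,0],0],[[-0.1,-0.6,0],0],[[-0.1,-0.74,0],0]])

```text
time: 9.62
tool_pos: [0.4584, -0.3049, 0.2374]
ee_rot: [0.001, 0.992, 0.123, 0.001]
contact_force: [-1.0, 0.3, -0.1]
width: 0.0855
finger_force: 0.0
```

Emit:
jog_arm(deltas=[[[0,0,0],0],[[0,0,0],0],[[0,0,0],0],[[0,0,0],0],[[0,0,0],0]])

```text
time: 10.03
tool_pos: [0.4595, -0.3012, 0.2365]
ee_rot: [0.0, 0.992, 0.125, 0.0]
contact_force: [-0.2, -0.5, -0.1]
width: 0.0858
finger_force: 0.0
```

```bash
python3 - <<'E'
from h import *
s=robot.get_state();print(s["tool_pos"],s["ee_rot"])
a=cam("wrist");np.savez("w5.npz",im=a[0],K=a[1],p=a[2],r=a[3]);save("w5",a[0],1.2)
E
```

```text
[ 0.45953596 -0.30121607  0.23648327] [5.29012445e-05 9.92134479e-01 1.25176361e-01 2.28035009e-04]
```

View pics/w5.png

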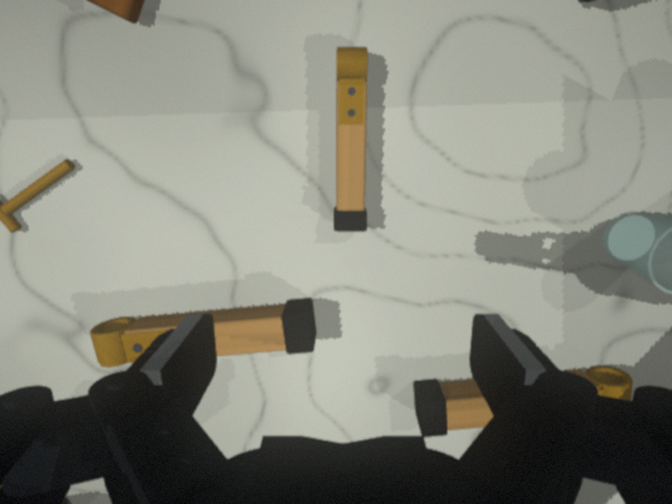

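The arm is in tool alignment: cap (334–367, 209–230), bar centre line u≈351, knuckle's far end at v≈47.

```bash
python3 - <<'E'
from h import *
im,K,p,r=load("w5"); hsv=cv2.cvtColor(im,cv2.COLOR_RGB2HSV)
s=robot.get_state();T=s["tool_pos"];q=s["ee_rot"];m=R.from_quat([q[1],q[2],q[3],q[0]]).as_matrix()
def tf(c,z): return ((plane(np.array(c),K,p,r,z)-T)@m)[:2].round(4)
x0,y0,x1,y1=265,35,320,200
nb=((hsv[...,1]>85)|(hsv[...,2]<60)).astype(np.uint8); sub=nb[y0:y1,x0:x1]
for v in range(42,194,8):
    c=np.flatnonzero(sub[v-y0]); 
    if len(c): print(v,c[0]+x0,c[-1]+x0,tf((c[0]+x0-.0,v),.026),tf((c[-1]+x0+1,v),.026))
col=hsv[40:200,292]; d=np.abs(np.diff(col[:,2].astype(int)));print([(i+40,int(d[i])) for i in np.argsort(-d)[:12]])
for v in (174.5,191.5): print(v,tf((292,v),.028))
E
```

```text
42 281 305 [ 0.1265 -0.0044] [0.1265 0.0185]
50 281 305 [ 0.1198 -0.0044] [0.1198 0.0186]
58 281 305 [ 0.1129 -0.0044] [0.1129 0.0187]
66 281 305 [ 0.106  -0.0045] [0.106  0.0188]
74 281 304 [ 0.099  -0.0045] [0.099 0.018]
82 281 304 [ 0.0919 -0.0045] [0.0919 0.0181]
90 281 304 [ 0.0847 -0.0045] [0.0847 0.0182]
98 281 304 [ 0.0775 -0.0046] [0.0775 0.0183]
106 281 304 [ 0.0702 -0.0046] [0.0702 0.0184]
114 281 304 [ 0.0628 -0.0046] [0.0628 0.0185]
122 281 304 [ 0.0553 -0.0047] [0.0553 0.0186]
130 281 303 [ 0.0477 -0.0047] [0.0477 0.0177]
138 281 303 [ 0.04   -0.0047] [0.04   0.0178]
146 281 303 [ 0.0323 -0.0047] [0.0323 0.0179]
154 281 303 [ 0.0244 -0.0048] [0.0244 0.018 ]
162 281 303 [ 0.0165 -0.0048] [0.0165 0.0181]
170 281 303 [ 0.0085 -0.0048] [0.0084 0.0182]
178 279 304 [ 0.0003 -0.0069] [0.0003 0.0194]
186 280 303 [-0.0079 -0.0059] [-0.0079  0.0185]
[(np.int64(192), 48), (np.int64(175), 45), (np.int64(191), 39), (np.int64(174), 33), (np.int64(90), 31), (np.int64(72), 28), (np.int64(96), 28), (np.int64(78), 25), (np.int64(193), 23), (np.int64(79), 21), (np.int64(89), 17), (np.int64(97), 17)]
174.5 [0.0042 0.0062]
191.5 [-0.0132  0.0063]
```

Emit:
jog_arm(deltas=[[[0.12,0.015,0],0],[[0.225,0.03,-0.1],0],[[0.225,0.03,-0.25],0],[[0.225,0.03,-0.4],0],[[0.225,0.03,-0.54],0]])

```text
time: 10.5
tool_pos: [0.5157, -0.294, 0.0997]
ee_rot: [0.0, 0.992, 0.125, 0.0]
contact_force: [-0.5, -1.3, -0.6]
width: 0.0854
finger_force: 0.0
```

Emit:
jog_arm(deltas=[[[0,0,-0.1],0],[[0,0,-0.2],0],[[0,0,-0.26],0],[[0,0,-0.26],0],[[0,0,-0.26],0]])

```text
time: 10.92
tool_pos: [0.5149, -0.2945, 0.0358]
ee_rot: [-0.001, 0.992, 0.124, -0.001]
contact_force: [-0.4, -0.2, 0.9]
width: 0.0854
finger_force: 0.0
```

Emit:
jog_arm(deltas=[[[0,0,-0.02],0],[[0,0,-0.05],0],[[0,0,-0.07],0],[[0,0,-0.08],0],[[0,0,-0.08],0]])

```text
time: 11.33
tool_pos: [0.5146, -0.2953, 0.0156]
ee_rot: [-0.0, 0.992, 0.124, -0.0]
contact_force: [-1.0, 0.1, -0.1]
width: 0.0855
finger_force: 0.0
```

Emit:
jog_arm(deltas=[[[0.004,0.006,-0.015],0],[[0.004,0.006,-0.03],0],[[0.004,0.006,-0.042],0],[[0.004,0.006,-0.042],0],[[0.004,0.006,-0.042],0]])

```text
time: 11.75
tool_pos: [0.5158, -0.2939, 0.0053]
ee_rot: [-0.0, 0.992, 0.124, -0.0]
contact_force: [0.6, -0.4, -0.2]
width: 0.0856
finger_force: 0.0
```

Emit:
jog_arm(deltas=[[[0,0,0],0],[[0,0,0],0],[[0,0,0],0],[[0,0,0],0],[[0,0,0],0]], gripper=1, grip_force=80)

```text
time: 12.17
tool_pos: [0.5161, -0.294, 0.0057]
ee_rot: [0.0, 0.992, 0.124, 0.0]
contact_force: [-0.1, 0.1, 0.2]
width: 0.0255
finger_force: 0.0
```

Emit:
jog_arm(deltas=[[[0,0,0],0],[[0,0,0],0],[[0,0,0],0],[[0,0,0],0],[[0,0,0],0]])

```text
time: 12.58
tool_pos: [0.5164, -0.2942, 0.006]
ee_rot: [0.0, 0.992, 0.124, 0.0]
contact_force: [-0.8, -0.3, 3.7]
width: 0.0222
finger_force: 80.6
```

Emit:
jog_arm(deltas=[[[0,0,0.06],0],[[0,0,0.16],0],[[0,0,0.28],0],[[0,0,0.4],0],[[0,0,0.56],0]])

```text
time: 13.0
tool_pos: [0.5139, -0.2927, 0.1437]
ee_rot: [-0.002, 0.992, 0.124, -0.002]
contact_force: [0.2, -0.9, -2.6]
width: 0.0221
finger_force: 79.9
```

Emit:
jog_arm(deltas=[[[0,0.08,0.04],-0.04],[[0,0.2,0.04],-0.1],[[0,0.32,0.04],-0.16],[[0,0.44,0.04],-0.22],[[0,0.56,0.04],-0.28]])

```text
time: 13.42
tool_pos: [0.5151, -0.1524, 0.1547]
ee_rot: [-0.0, 0.995, -0.098, -0.001]
contact_force: [0.9, 0.3, -1.9]
width: 0.0221
finger_force: 79.9
```

Emit:
jog_arm(deltas=[[[0.01,0.1,0],0],[[0.02,0.2,0],0],[[0.03,0.3,0],0],[[0.04,0.4,0],0],[[0.04,0.44,0],0]])

```text
time: 13.83
tool_pos: [0.5256, -0.0392, 0.1548]
ee_rot: [-0.001, 0.996, -0.093, -0.001]
contact_force: [1.2, 0.9, -2.2]
width: 0.0223
finger_force: 79.9
```

Emit:
jog_arm(deltas=[[[0,0,0],0],[[0,0,0],0],[[0,0,0],0],[[0,0,0],0],[[0,0,0],0]])

```text
time: 14.25
tool_pos: [0.5259, -0.0457, 0.1554]
ee_rot: [0.0, 0.995, -0.097, -0.0]
contact_force: [-0.5, 0.1, -2.4]
width: 0.0225
finger_force: 79.9
```

```bash
python3 - <<'E'
from h import *
s=robot.get_state();print(s["tool_pos"],s["ee_rot"],s["contact_force"])
a=cam("wrist");np.savez("w6.npz",im=a[0],K=a[1],p=a[2],r=a[3]);save("w6",a[0],1.4)
b=cam("top");np.savez("top6.npz",im=b[0],K=b[1],p=b[2],r=b[3]);c=cam("scene");np.savez("sc6.npz",im=c[0],K=c[1],p=c[2],r=c[3])
E
```

```text
[ 0.52590021 -0.04570036  0.15543462] [ 2.21526341e-04  9.95277517e-01 -9.70700311e-02 -1.53519135e-04] [-0.52892738  0.12616419 -2.38007562]
```

View pics/w6.png

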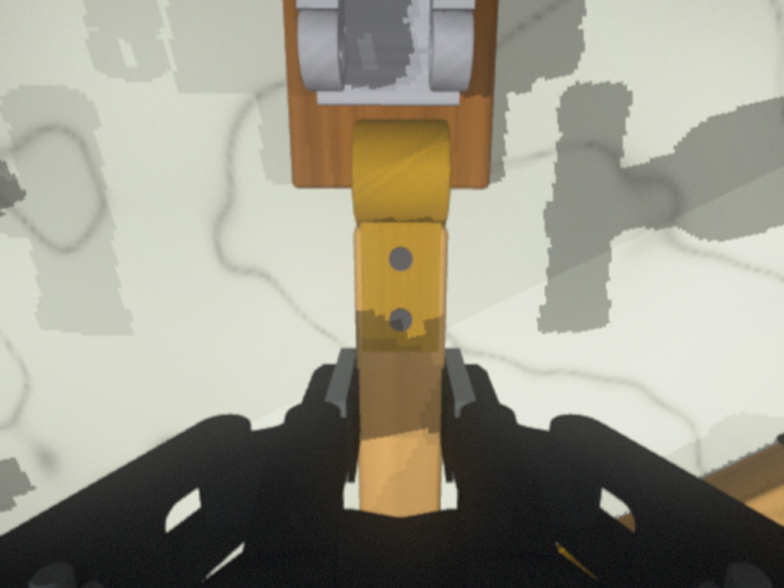

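The stand gap is at (342–430, 45), its shelf front edge at v≈104 and the base front edge at (293–491, 187). The arm knuckle spans (352–450, 120–222).

```bash
cat > m6.py <<'E'
from h import *
im,K,p,r=load("w6"); g=cv2.GaussianBlur(cv2.cvtColor(im,cv2.COLOR_RGB2GRAY),(3,3),0).astype(float)
T=np.array([0.52590021,-0.04570036,0.15543462]);q=[2.21526341e-04,9.95277517e-01,-9.70700311e-02,-1.53519135e-04];m=R.from_quat([q[1],q[2],q[3],q[0]]).as_matrix()
def tf(c,z): return ((plane(np.array(c),K,p,r,z)-T)@m)[:2].round(4).tolist()
def eu(v,u0,u1): # strongest horizontal-gradient column
    d=np.abs(np.diff(g[v,u0:u1]));i=d.argmax();return u0+i+1.
def ev(u,v0,v1):
    d=np.abs(np.diff(g[v0:v1,u]));i=d.argmax();return v0+i+1.
for u in (222,235,335,345): v=ev(u,122,145);print("basefront",u,v,tf((u,v),.018))
for v in (110,120,128): a,b=eu(v,195,225),eu(v,335,365);print("basesides",v,a,b,tf((a,v),.018),tf((b,v),.018))
for u in (240,280,320): v=ev(u,66,84);print("shelffront",u,v,tf((u,v),.074))
for v in (15,30,45): 
    e=[eu(v,*w) for w in((205,222),(232,252),(298,315),(330,345))];print("knuck",v,e,[tf((a,v),.110)[1] for a in e])
for v in (100,115,130): a,b=eu(v,242,262),eu(v,312,330);print("armkn",v,a,b,tf((a,v),T[2]-.006+.026),tf((b,v),T[2]-.006+.026))
for v in (170,200,225,250): a,b=eu(v,245,268),eu(v,305,326);print("bar",v,a,b,tf((a,v),T[2]-.006+.026),tf((b,v),T[2]-.006+.026))
for u in (275,287,300): v=ev(u,78,95);print("armfar",u,v,tf((u,v),T[2]-.006+.018))
E
python3 m6.py
```

```text
basefront 222 135.0 [0.0475, -0.049]
basefront 235 135.0 [0.0475, -0.0389]
basefront 335 135.0 [0.0475, 0.0386]
basefront 345 135.0 [0.0475, 0.0464]
basesides 110 207.0 362.0 [0.0662, -0.0595] [0.0662, 0.0585]
basesides 120 208.0 360.0 [0.0588, -0.0592] [0.0588, 0.0574]
basesides 128 208.0 358.0 [0.0528, -0.0595] [0.0528, 0.0562]
shelffront 240 74.0 [0.0867, -0.0267]
shelffront 280 74.0 [0.0867, -0.003]
shelffront 320 74.0 [0.0867, 0.0208]
knuck 15 [np.float64(213.0), np.float64(241.0), np.float64(307.0), np.float64(338.0)] [-0.0344, -0.021, 0.0106, 0.0255]
knuck 30 [np.float64(213.0), np.float64(241.0), np.float64(306.0), np.float64(338.0)] [-0.0348, -0.0212, 0.0102, 0.0257]
knuck 45 [np.float64(214.0), np.float64(242.0), np.float64(306.0), np.float64(337.0)] [-0.0347, -0.021, 0.0103, 0.0255]
armkn 100 243.0 320.0 [0.0691, -0.0138] [0.0691, 0.0118]
armkn 115 252.0 321.0 [0.0643, -0.0109] [0.0643, 0.0122]
armkn 130 252.0 321.0 [0.0594, -0.011] [0.0594, 0.0124]
bar 170 252.0 320.0 [0.0457, -0.0114] [0.0457, 0.0124]
bar 200 253.0 319.0 [0.0349, -0.0113] [0.0349, 0.0123]
bar 225 254.0 319.0 [0.0255, -0.0112] [0.0255, 0.0125]
bar 250 256.0 317.0 [0.0158, -0.0107] [0.0158, 0.012]
armfar 275 85.0 [0.0743, -0.0033]
armfar 287 85.0 [0.0743, 0.0009]
armfar 300 85.0 [0.0743, 0.0054]
```

Emit:
jog_arm(deltas=[[[0.004,0.021,-0.03],0],[[0.004,0.021,-0.09],0],[[0.004,0.021,-0.15],0],[[0.004,0.021,-0.2],0],[[0.004,0.021,-0.254],0]])

```text
time: 14.82
tool_pos: [0.5269, -0.0383, 0.091]
ee_rot: [-0.0, 0.995, -0.096, -0.0]
contact_force: [0.5, 0.2, -1.8]
width: 0.0224
finger_force: 79.9
```

Emit:
jog_arm(deltas=[[[0,0,0],0],[[0,0,0],0],[[0,0,0],0],[[0,0,0],0],[[0,0,0],0]])

```text
time: 15.23
tool_pos: [0.5278, -0.0387, 0.093]
ee_rot: [0.0, 0.995, -0.096, 0.001]
contact_force: [0.5, 0.1, -1.7]
width: 0.0222
finger_force: 79.8
```

```bash
python3 - <<'E'
from h import *
s=robot.get_state();T=s["tool_pos"];q=s["ee_rot"];print(T.tolist(),q.tolist(),s["contact_force"])
a=cam("wrist");np.savez("w7.npz",im=a[0],K=a[1],p=a[2],r=a[3])
im,K,p,r=a
m=R.from_quat([q[1],q[2],q[3],q[0]]).as_matrix()
print("bore est in tool", (m.T@(np.array([.6275,-.061,.1])-T)).round(4))
b=cam("scene");np.savez("sc7.npz",im=b[0],K=b[1],p=b[2],r=b[3])
u=proj([.6,-.055,.09],b[1],b[2],b[3]).astype(int);print(u)
g1=cv2.resize(im[0:260,170:390],None,fx=2,fy=2,interpolation=cv2.INTER_CUBIC)
x,y=u; g2=cv2.resize(b[0][y-65:y+65,x-45:x+45],None,fx=4,fy=4,interpolation=cv2.INTER_CUBIC)
save("w7",np.hstack([g1[:520],g2[:520,:360]]),1)
E
```

```text
[0.5277652646094083, -0.03866243161454461, 0.09302049077943744] [6.198251678642225e-05, 0.9954082756282072, -0.09571649380255859, 0.0008448569059281792] [ 0.45722892  0.14102724 -1.70382642]
bore est in tool [ 0.1022  0.0029 -0.0068]
[265 237]
```

View pics/w7.png

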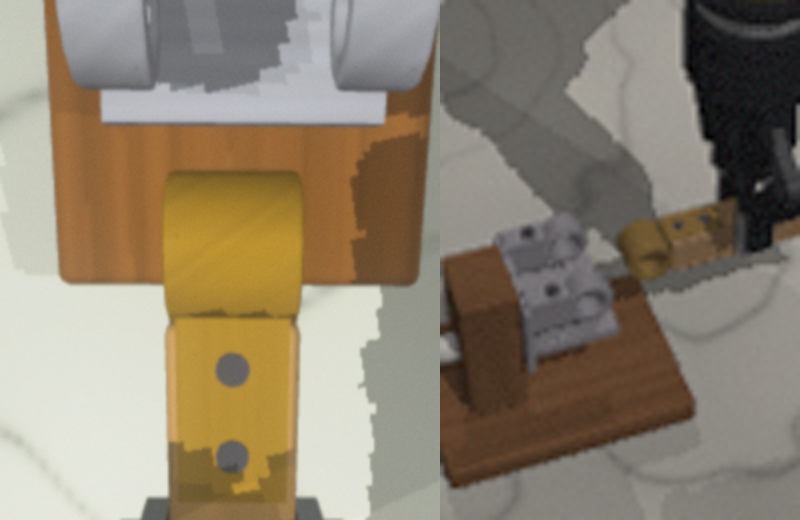

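Stand knuckles' inner edges are at crop u 158 and 332 (v≈40) and the shelf front edge spans 102–386 at v=124. The arm knuckle spans 164–301 (centre 232), so it needs a small move to the right.

```bash
cat > m7.py <<'E'
from h import *
im,K,p,r=load("w7")
T=np.array([0.5277652646094083,-0.03866243161454461,0.09302049077943744]);q=[6.198251678642225e-05,0.9954082756282072,-0.09571649380255859,0.0008448569059281792];m=R.from_quat([q[1],q[2],q[3],q[0]]).as_matrix()
def tf(c,z): return ((plane(np.array(c)/2+[170,0],K,p,r,z)-T)@m)[:2].round(4).tolist()
for n,z,pts in [("knuck in",.105,[(158,40),(332,40)]),("shelf",.074,[(102,124),(386,124)]),("basefront",.018,[(65,284),(415,284)]),("armkn",T[2]-.006+.028,[(164,240),(301,240)]),("armkn far",T[2]-.006+.016,[(230,171)]),("bar",T[2]-.006+.026,[(168,400),(297,400)]),("knuckfront",.102,[(110,88),(380,88)])]:
    P=np.array([tf(c,z) for c in pts]);print(n,P.tolist(),P.mean(0))
print(m[:,:2].T.round(4),m[:,2])
E
python3 m7.py
```

```text
knuck in [[0.095, -0.0119], [0.095, 0.0173]] [0.095  0.0027]
shelf [[0.0857, -0.0272], [0.0857, 0.0333]] [0.0857  0.00305]
basefront [[0.0474, -0.05], [0.0473, 0.056]] [0.04735 0.003  ]
armkn [[0.0627, -0.0108], [0.0627, 0.0119]] [0.0627  0.00055]
armkn far [[0.0743, 0.0001]] [0.0743 0.0001]
bar [[0.0349, -0.011], [0.0349, 0.0121]] [0.0349  0.00055]
knuckfront [[0.0881, -0.0207], [0.0881, 0.0263]] [0.0881 0.0028]
[[ 0.9817 -0.1906  0.0017]
 [-0.1906 -0.9817 -0.    ]] [ 1.67008961e-03 -2.85129302e-04 -9.99998565e-01]
```

Emit:
jog_arm(deltas=[[[-0.002,-0.009,-0.004],0],[[0.018,-0.013,-0.004],0],[[0.038,-0.017,-0.004],0],[[0.058,-0.021,-0.004],0],[[0.058,-0.021,-0.004],0]])

```text
time: 15.75
tool_pos: [0.543, -0.0443, 0.0912]
ee_rot: [-0.0, 0.995, -0.096, 0.001]
contact_force: [0.3, -0.2, -1.6]
width: 0.0223
finger_force: 79.8
```

Emit:
jog_arm(deltas=[[[0,0,0],0],[[0,0,0],0],[[0,0,0],0],[[0,0,0],0],[[0,0,0],0]])

```text
time: 16.17
tool_pos: [0.5414, -0.0439, 0.0911]
ee_rot: [0.0, 0.995, -0.096, -0.0]
contact_force: [-0.4, -0.1, -1.1]
width: 0.0226
finger_force: 79.8
```

```bash
cat > look.py <<'E'
from h import *
import sys
n=sys.argv[1]
s=robot.get_state();T=s["tool_pos"];q=s["ee_rot"];print(T.round(4),q.round(4),s["contact_force"].round(2))
im,K,p,r=cam("wrist");np.savez(n+".npz",im=im,K=K,p=p,r=r,T=T,q=q)
m=R.from_quat([q[1],q[2],q[3],q[0]]).as_matrix()
print("bore est in tool", (m.T@(np.array([.6275,-.061,.1])-T)).round(4))
g=cv2.GaussianBlur(cv2.cvtColor(im,cv2.COLOR_RGB2GRAY),(3,3),0).astype(float)
hsv=cv2.cvtColor(im,cv2.COLOR_RGB2HSV)
brass=cv2.inRange(hsv,(12,110,60),(30,255,255))
def tf(c,z): return ((plane(np.array(c),K,p,r,z)-T)@m)[:2].round(4)
for v in (75,85,100,115,125):
    c=[x for x in np.flatnonzero(brass[v]) if 235<x<335]
    if c:
        lo,hi=min(c),max(c)+1; a,b=tf((lo,v),T[2]+.021),tf((hi,v),T[2]+.021)
        # steel inner edges on the same row, if any
        print(v,lo,hi,a,b,"ctr",((a+b)/2)[1].round(4))
E
python3 look.py w8
```

```text
[ 0.5414 -0.0439  0.0911] [ 1.000e-04  9.954e-01 -9.570e-02 -0.000e+00] [-0.43 -0.13 -1.06]
bore est in tool [ 0.0878  0.0004 -0.0089]
100 236 335 [ 0.0691 -0.016 ] [0.0691 0.0166] ctr 0.0003
115 236 335 [ 0.0643 -0.0161] [0.0643 0.0168] ctr 0.0003
125 236 335 [ 0.0611 -0.0163] [0.061  0.0169] ctr 0.0003
```

Emit:
jog_arm(deltas=[[[0.02,-0.004,0.002],0],[[0.045,-0.009,0.004],0],[[0.07,-0.014,0.004],0],[[0.09,-0.018,0.004],0],[[0.1,-0.02,0.004],0]])

```text
time: 16.63
tool_pos: [0.5677, -0.0492, 0.0921]
ee_rot: [-0.0, 0.995, -0.096, 0.0]
contact_force: [0.7, -0.4, -2.1]
width: 0.0221
finger_force: 79.8
```

Emit:
jog_arm(deltas=[[[0,0,0],0],[[0,0,0],0],[[0,0,0],0],[[0,0,0],0],[[0,0,0],0]])

```text
time: 17.05
tool_pos: [0.5664, -0.0489, 0.0921]
ee_rot: [0.0, 0.995, -0.096, -0.0]
contact_force: [-0.2, 0.3, -1.9]
width: 0.0222
finger_force: 79.8
```

```bash
python3 look.py w9; python3 - <<'E'
from h import *
im,K,p,r=load("w9")
b=cam("scene");np.savez("sc9.npz",im=b[0],K=b[1],p=b[2],r=b[3])
g1=cv2.resize(im[0:260,170:390],None,fx=2,fy=2,interpolation=cv2.INTER_CUBIC)
x,y=265,237; g2=cv2.resize(b[0][y-55:y+49,x-45:x+27],None,fx=5,fy=5,interpolation=cv2.INTER_CUBIC)
save("w9",np.hstack([g1[:520],g2[:520,:360]]),1)
E
```

```text
[ 0.5664 -0.0489  0.0921] [ 1.000e-04  9.954e-01 -9.570e-02 -1.000e-04] [-0.21  0.3  -1.94]
bore est in tool [ 0.0623  0.0002 -0.0079]
100 252 321 [ 0.0691 -0.0107] [0.0691 0.012 ] ctr 0.0007
115 251 322 [ 0.0643 -0.0112] [0.0643 0.0125] ctr 0.0007
125 251 322 [ 0.0611 -0.0112] [0.061  0.0125] ctr 0.0007
```

View pics/w9.png

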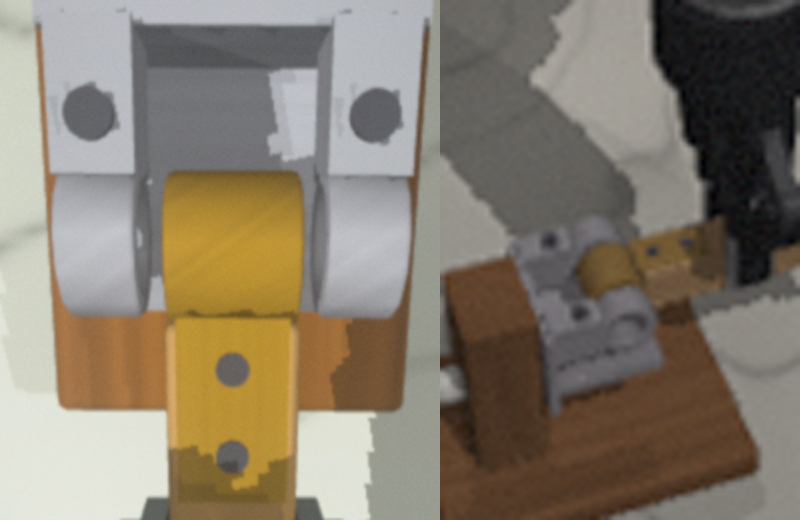

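```bash
python3 - <<'E'
from h import *
z=np.load("w9.npz");im,K,p,r=load("w9");T,q=z["T"],z["q"];m=R.from_quat([q[1],q[2],q[3],q[0]]).as_matrix()
g=cv2.GaussianBlur(cv2.cvtColor(im,cv2.COLOR_RGB2GRAY),(3,3),0).astype(float)
def ev(u,v0,v1): d=np.abs(np.diff(g[v0:v1,u]));i=d.argmax();k=slice(max(i-2,0),i+3);return v0+.5+(np.arange(len(d))[k]*d[k]).sum()/d[k].sum()+.5
def tf(v,u,z): return ((plane((u,v),K,p,r,z)-T)@m)[0].round(4)
for n,us,w,zz in [("steel front",(212,218,222,345,350,355),(150,165),.1015),("brass far",(265,275,285,295,305),(78,95),T[2]-.006+.0155),("basefront",(215,225,345,360),(196,212),.018),("brass near",(265,275,285,300,310),(152,165),T[2]-.006+.0155)]:
    print(n,[(round(ev(u,*w),1),float(tf(ev(u,*w),u,zz))) for u in us])
print("cam in tool",(m.T@(p-T)).round(4))
# level check in top view not possible; compare bar widths
E
```

```text
steel front [(np.float64(153.3), 0.0503), (np.float64(155.9), 0.0493), (np.float64(153.3), 0.0503), (np.float64(160.9), 0.0474), (np.float64(158.8), 0.0482), (np.float64(158.9), 0.0482)]
brass far [(np.float64(85.0), 0.0745), (np.float64(84.9), 0.0746), (np.float64(85.0), 0.0745), (np.float64(84.9), 0.0745), (np.float64(85.0), 0.0745)]
basefront [(np.float64(205.3), 0.008), (np.float64(205.3), 0.008), (np.float64(205.9), 0.0075), (np.float64(206.1), 0.0074)]
brass near [(np.float64(158.9), 0.0482), (np.float64(159.2), 0.0481), (np.float64(159.0), 0.0482), (np.float64(159.8), 0.0478), (np.float64(159.1), 0.0481)]
cam in tool [ 0.0657  0.0004 -0.1431]
```

Emit:
jog_arm(deltas=[[[0.002,0,0],0],[[0.002,0,0],0],[[0.002,0,0],0],[[0.002,0,0],0],[[0.002,0,0],0]])

```text
time: 17.57
tool_pos: [0.5671, -0.0489, 0.0921]
ee_rot: [0.0, 0.995, -0.096, -0.0]
contact_force: [0.0, 0.3, -1.8]
width: 0.0222
finger_force: 79.8
```

```bash
python3 - <<'E'
from h import *
_,K,p,r=load("w9");_,K2,p2,r2=load("sc9")
P1=K@np.c_[r.T,-r.T@p];P2=K2@np.c_[r2.T,-r2.T@p2]
for n,a,b in [("stand +y screw",(89,112),(582,313)),("stand -y screw",(375,114),(550,241)),("arm screw far",(232,369),(652,251)),("arm screw near",(232,456),(685,242))]:
    A=np.array([a[0]/2+170,a[1]/2]);B=np.array([(b[0]-440)/5+220,b[1]/5+182.]);X=cv2.triangulatePoints(P1,P2,A.reshape(2,1),B.reshape(2,1));print(n,(X[:3]/X[3]).ravel().round(4))
s=robot.get_state();print(s["time"],s["tool_pos"].round(4),np.abs(s["joint_vel"]).max(),s["contact_force"].round(2),s["wrist_torque"].round(3))
E
```

```text
stand +y screw [ 0.6517 -0.0417  0.1095]
stand -y screw [ 0.6428 -0.0882  0.1083]
arm screw far [ 0.6062 -0.0572  0.11  ]
arm screw near [ 0.5905 -0.054   0.1104]
17.5667 [ 0.5671 -0.0489  0.0921] 0.0020768638783029763 [ 0.05  0.29 -1.82] [-0.023  0.001  0.002]
```

```bash
python3 -c "
from workcell import robot
print(robot.close_job())"
```

```text
the job is handed in; nothing more can be done
None
```

The job is handed in at 17.6 s: the yellow block stands in the yellow slot, and the gripper holds the arm's knuckle level in the stand's hinge, holes lined up to about 1 mm sideways and lengthwise and perhaps 1–3 mm in height (not checked closely), with no sign of contact; I viewed 12 pictures, over the limit of 10.

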